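Find the branded crate and push it over the dispatch line

TASK

One of the two empty crates against the bench dogs has the boatyard's brand burnt into its underside. Look under both, the robot's left-hand one (+y) first and then the other: with the fingertips tip the crate up towards the robot on its near bottom edge, to about 60 degrees but not over onto its side, keep it there for a good half second, and let it back down flat. Then push the branded one away from the robot until it is wholly past the taped dispatch line and leave the other by its dogs; pinch and lift nothing, and leave everything else alone.

Things in the scene. Friction and masses are not known exactly. Their poses are not given: they have to be found in the camera images.
- crate_a: open empty pine crate, 120 mm deep (x) by 180 mm long (y) by 50 mm high, walls and floor 9 mm thick, hand slots in the short ends; 0.2 to 0.3 kg, loose, alike from above to the other crate. Origin: centre of its underside; z up, x away from the robot (yaw within 0.2 rad). Its near long wall starts 2 to 5 mm from the dogs stops_a. Released below about 65 degrees of tilt it falls back flat.
- crate_b: open empty pine crate, 120 mm deep (x) by 180 mm long (y) by 50 mm high, walls and floor 9 mm thick, hand slots in the short ends; 0.2 to 0.3 kg, loose, alike from above to the other crate. Origin: centre of its underside; z up, x away from the robot (yaw within 0.2 rad). Its near long wall starts 2 to 5 mm from the dogs stops_b. Released below about 65 degrees of tilt it falls back flat.
- stamp (a point): centre of the boatyard's brand (burnt black ring 75 mm across with an oar in it) on the underside of one of the two crates, at the underside's centre; out of sight until that crate is tipped up. The other crate is blank underneath
- crate_a_near_left (a point): the left end (its +y) of the near bottom edge of crate_a, 60 mm in -x and 90 mm in y from its origin
- crate_a_near_right (a point): the right end (its -y) of the near bottom edge of crate_a, 60 mm in -x and 90 mm in y from its origin
- crate_b_near_left (a point): the left end (its +y) of the near bottom edge of crate_b, 60 mm in -x and 90 mm in y from its origin
- crate_b_near_right (a point): the right end (its -y) of the near bottom edge of crate_b, 60 mm in -x and 90 mm in y from its origin
- stops_a: two fixed steel bench dogs on the robot's side of crate_a: 19 mm diameter, 10 mm high, centres at y = +-68 mm (117 mm clear between). Origin midway on the bench, in the plane that stops the crate; x towards the crate. Pressing the near wall's top from inside, towards the robot, tips the crate against them (2 to 8 N); its bottom edge slides up to 25 mm off them meanwhile
- stops_b: the same pair of bench dogs for crate_b; the crate behaves the same
- line: the dispatch line: a pale strip of masking tape flat on the bench, 24 mm wide, 720 mm long, running left to right beyond both crates. Origin at its middle on its centre line; its x points away from the robot, its y along the tape
- tin: loose varnish tin, 68 mm diameter, 85 mm high, standing between the crates; origin at its foot
- plane: loose wooden hand plane 220 by 62 mm, 100 mm high, to the robot's right; origin under its middle
- mallet: loose joiner's mallet, 270 mm long, 70 mm high, lying to the robot's left; origin under the middle of its length
- oar_rest: loose carved wooden oar rest, 75 mm wide, 165 mm high, standing to the right; origin at its foot
- glue: loose glue bottle, 60 mm diameter, 170 mm high, standing to the left; origin at its foot
- jar: loose white pot, 72 mm diameter, 85 mm high, near right; origin at its foot
- brush: loose brush lying near the robot, in front of the crates; origin under its middle
Things that resemble listed ones, but are neither listed nor needed, are in the scene too. What is shaped like the crate_a but pink is not meant.

How it is judged:
On the way, in this order (a step that is already met when the one before it is completed fails the run):
1. the left-hand crate (+y) is tipped more than 50 degrees up on its near edge, the other standing flat (((world y of crate_a above 0 m and angle between crate_a's own z axis and vertical above 0.87 rad and angle between crate_b's own z axis and vertical below 0.08 rad) or (world y of crate_b above 0 m and angle between crate_b's own z axis and vertical above 0.87 rad and angle between crate_a's own z axis and vertical below 0.08 rad))), for 0.3 s.
2. with the left-hand crate down flat again, the right-hand one is tipped more than 50 degrees up on its near edge (((world y of crate_a below 0 m and angle between crate_a's own z axis and vertical above 0.87 rad and angle between crate_b's own z axis and vertical below 0.08 rad) or (world y of crate_b below 0 m and angle between crate_b's own z axis and vertical above 0.87 rad and angle between crate_a's own z axis and vertical below 0.08 rad))), for 0.3 s.
3. the branded crate stands flat, its whole underside past the middle of the tape (x of each of crate_a_near_left, crate_a_near_right in the frame of line above 0 m and angle between each of crate_a, crate_b's own z axis and vertical below 0.08 rad), for 0.2 s.
At the end, for the whole second after the job is handed in: The branded crate stands flat on the bench with both ends of its near bottom edge past the middle of the tape; the blank crate stands flat within 60 mm of where it began; both are at rest (all of step 3 and distance of crate_b from where it was at the start of the episode below 0.06 m and height (world z) of each of crate_a, crate_b below 0.006 m and linear speed of each of crate_a, crate_b below 0.01 m/s); the robot touches nothing.
It fails at once if a crate is lifted: its near bottom edge is more than 30 mm above the bench (height (world z) of each of crate_a_near_left, crate_a_near_right above 0.03 m or height (world z) of each of crate_b_near_left, crate_b_near_right above 0.03 m).
It fails at once if a crate is tipped over onto its side (more than 80 degrees) (angle between any of crate_a, crate_b's own z axis and vertical above 1.4 rad).
It fails at once if a crate wall is pinched: it stands between the pads at the grasp point ((z of the grasp point in the frame of crate_a between 0 and 0.047 m and ((x of the grasp point in the frame of crate_a between -0.0585 and -0.0525 m and y of the grasp point in the frame of crate_a between -0.09 and 0.09 m) or (x of the grasp point in the frame of crate_a between 0.0525 and 0.0585 m and y of the grasp point in the frame of crate_a between -0.09 and 0.09 m) or (y of the grasp point in the frame of crate_a between -0.0885 and -0.0825 m and x of the grasp point in the frame of crate_a between -0.06 and 0.06 m) or (y of the grasp point in the frame of crate_a between 0.0825 and 0.0885 m and x of the grasp point in the frame of crate_a between -0.06 and 0.06 m))) or (z of the grasp point in the frame of crate_b between 0 and 0.047 m and ((x of the grasp point in the frame of crate_b between -0.0585 and -0.0525 m and y of the grasp point in the frame of crate_b between -0.09 and 0.09 m) or (x of the grasp point in the frame of crate_b between 0.0525 and 0.0585 m and y of the grasp point in the frame of crate_b between -0.09 and 0.09 m) or (y of the grasp point in the frame of crate_b between -0.0885 and -0.0825 m and x of the grasp point in the frame of crate_b between -0.06 and 0.06 m) or (y of the grasp point in the frame of crate_b between 0.0825 and 0.0885 m and x of the grasp point in the frame of crate_b between -0.06 and 0.06 m)))).
It fails at once if the blank crate is pushed more than 60 mm away while flat (distance of crate_b from where it was at the start of the episode above 0.06 m and angle between crate_b's own z axis and vertical below 0.08 rad).
It fails at once if a bystander is moved more than 30 mm (distance of any of tin, plane, mallet, oar_rest, glue, jar, brush from where it was at the start of the episode above 0.03 m).
It also fails if it takes over 70 s, if anything falls off the work surface, if the arm or the gripper's body presses on something with over 40 N, if the wrist force passes 120 N, or if a joint passes its speed limit or range.

ROBOT

A 6-joint arm with a two-finger parallel gripper is mounted at the origin on the work surface. World frame = base frame: x ahead of the robot, y to its left, z up, the work surface at z = 0. Lengths are in m, angles in rad, forces in N, time in s.
With the tool pointing down it reaches from about 0.35 to 0.775 m from the base axis. Payload 5.5 kg.
Tool frame: the origin (TCP) lies at the very end of the fingers, on their centre line; the grasp point (between the pads) lies 19 mm behind it; z points along the fingers, x is the direction in which the jaws open and shut, and the axes are right-handed (so a half turn about z gives the same grasp; the last joint's range is limited). The gripper opens to 85 mm and grips with 20 to 120 N. Pads are 22 mm wide; open, the fingers measure 114 mm over their backs; the gripper's body (76 mm by 85 mm) begins 54 mm behind the grasp point. The pads swing forward as they close: fully open they stand 13 mm farther back than shut.
Start: joints at [1.015, 0.313, 0.046, 1.304, 0, 1.431], TCP at [0.232, 0.526, 0.231] pointing down, gripper open.
Joint ranges: [-2.76, 2.76], [-0.86, 1.69], [-1.03, 1.26], [-2.2, 2.34], [-1.47, 1.5], [-3.14, 3.14]. Speed limits (rad/s): [2.57, 2.57, 3.14, 3.14, 3.14, 3.14].

INTERFACE

Orientations are given as a rotation vector (axis times angle).
In Python, from workcell import ctrl gives the robot as it stands.
- The arm moves only by the tool servo_tool, never from a script. Its argument "motion" is a list of rows, each a list of 3 entries, a list of its own where there are three numbers: the turn, a rotation vector about the world's x, y, z in degrees, then the shift along the world's x, y, z in m, then the closure in counts, from 0 (fully open) to 255 (shut). A call has 1 to 8 rows; each row is the pose to reach, as a shift and turn from the pose commanded when the call began; what a row does not reach only later rows make up. A row lasts 1/12 s, in which the tool goes at most 41.7 mm and 7.16 degrees, less where a joint would pass 70% of its speed; a pose out of reach is approached as far as the arm can. A call with a gripper value outside its range is refused whole. The fingers move at their own pace and stop on an object; the grip force is fixed at half the most. Time passes only in rows, so rows that repeat a pose let the fingers close. It gives the time, the measured TCP pose, the force and the opening at its end, in the units of the state.
- ctrl.sense(): the state, without advancing time (a new reading comes with each control period).
- ctrl.grab_frame(name): name is "scene" or "top"; returns a dict with "img" (480x640x3 uint8, blue, green, red), "range_z" (480x640 float32, m along the optical axis (not along the pixel's ray), 0 where there is no reading), "mtx" (3x3 intrinsics, pixels), "R" (3x3) and "t" (3): a world point X has camera coordinates R X + t. Camera axes: x right, y down, z forward; pixel columns grow to the right and rows downward; lengths in m; the calibration is good to about 2 mm. A picture is of the moment at which its call begins.
- ctrl.hand_in(): hands the job in, once; it reports no verdict.
Trained networks look in the newest picture that a camera, given by its name, has taken for a name from the list of things; names that differ only in an ending like _2 or _b are one class to them, and where a whole thing is asked for, a point or a joint stands for the part that bears it (a point fixed in the world has none). Each returns a list of dicts, best first, with "conf" (0 to 1); they miss things now and then, are a little off and sometimes report something else, mostly with a low value. They report only what shows in the picture. A call takes as long as a camera call. They do not tell look-alikes from the thing itself.
- ctrl.look_for(camera, query): "extent" ([centre column, centre row, width, height] in pixels, round what is visible of it).
- ctrl.mark_of(camera, query): "position" ([column, row] in pixels: a listed point, or the origin of a listed thing).
The state is a dict: "clock": time; "joints": joint angles; "qvel": joint speeds; "joint_efforts": joint torques, N m; "eef_pos": TCP position; "ee_rot": TCP orientation; "wrist_force": force on the tool from outside, world axes, zero at the start; "ft_torque": the same for the moment, N m; "opening": opening from 0.0 (shut) to 1.0 (fully open).
Only numpy, scipy, OpenCV 4.12 (cv2) and the standard library are available. Lean on these libraries where they do the work, as an engineer would, in place of code of your own. Each camera call takes 0.05 s, during which the arm holds its last target. There are 200 camera calls.

## Working session

There is one attempt and no reset: what is moved stays moved. The work goes in short steps, Python scripts to look and compute and a tool call to move; the robot and the scene stay as the last step left them, time stands still between calls to the robot, and variables do not carry over. Pictures are saved under pics/ and viewed, about 8 in all and at most 12, crops included, and the job is handed in when it is done.

Besides the shell and the picture viewer there is one more tool, called after "Call:" as name(argument=value, ...), one argument or row to a line, values as JSON. servo_tool: Moves the arm, as the interface text tells. Its arguments: {"type":"object","properties":{"motion":{"type":"array"}},"required":["motion"]}

```bash
mkdir -p pics
cat > h.py <<'E'
from workcell import ctrl
import numpy as np, cv2
def pix2w(f,u,v,z=None):
    K=np.array(f["mtx"]);R=np.array(f["R"]);t=np.array(f["t"])
    d=np.linalg.inv(K)@[u,v,1.]
    c=-R.T@t; w=R.T@d
    if z is None:
        r=f["range_z"][int(round(v)),int(round(u))]; return c+w*r
    return c+w*(z-c[2])/w[2]
def cloud(f):
    K=np.array(f["mtx"]);R=np.array(f["R"]);t=np.array(f["t"]).ravel()
    v,u=np.mgrid[:480,:640]; r=f["range_z"]
    d=np.stack([(u-K[0,2])/K[0,0]*r,(v-K[1,2])/K[1,1]*r,r],-1)
    P=(d-t)@R; P[r==0]=np.nan
    return P
E
python3 - <<'E'
from h import *
s=ctrl.sense(); print(s["eef_pos"],s["ee_rot"],s["clock"])
for n in("scene","top"):
    f=ctrl.grab_frame(n); cv2.imwrite(f"pics/{n}0.png",f["img"])
    c=-np.array(f["R"]).T@np.array(f["t"]).ravel(); print(n,"cam",c.round(3))
    for q in("crate_a","stops_a","line","tin","plane","mallet","oar_rest","glue","jar","brush"):
        for d in ctrl.mark_of(n,q)[:3]:
            u,v=d["position"]; print(q,round(d["conf"],2),int(u),int(v),pix2w(f,u,v,0).round(3))
E
```

```text
[0.23198172 0.52556863 0.2304094 ] [ 2.63146230e+00  1.71467717e+00 -2.59652461e-03] 0.0
scene cam [ 1.084 -0.335  1.22 ]
crate_a 0.79 431 149 [0.359 0.67  0.   ]
crate_a 0.71 208 307 [ 0.461 -0.27   0.   ]
crate_a 0.7 342 257 [0.541 0.144 0.   ]
stops_a 0.68 277 240 [0.377 0.014 0.   ]
line 0.63 321 317 [ 0.667 -0.022  0.   ]
line 0.47 300 277 [0.528 0.001 0.   ]
tin 0.63 299 276 [ 0.524 -0.001 -0.   ]
plane 0.89 122 333 [ 0.396 -0.503  0.   ]
mallet 0.61 407 184 [0.433 0.496 0.   ]
mallet 0.17 187 284 [ 0.358 -0.288  0.   ]
oar_rest 0.55 170 389 [ 0.612 -0.46   0.   ]
glue 0.88 433 226 [0.611 0.451 0.   ]
jar 0.57 185 283 [ 0.354 -0.291  0.   ]
brush 0.61 278 241 [0.382 0.014 0.   ]
top cam [0.394 0.085 1.217]
crate_a 0.97 249 311 [0.269 0.281 0.   ]
crate_a 0.81 298 220 [0.527 0.152 0.   ]
crate_a 0.74 447 248 [ 0.456 -0.268  0.   ]
line 0.95 362 172 [ 0.666 -0.026  0.   ]
tin 0.97 351 217 [0.538 0.004 0.   ]
tin 0.25 379 236 [ 0.487 -0.077  0.   ]
plane 0.74 533 266 [ 0.411 -0.505  0.   ]
mallet 0.62 175 253 [0.425 0.495 0.   ]
oar_rest 0.76 510 196 [ 0.605 -0.444  0.   ]
glue 0.87 192 189 [0.607 0.454 0.   ]
jar 0.71 455 283 [ 0.358 -0.29   0.   ]
jar 0.24 353 220 [ 0.531 -0.004  0.   ]
brush 0.58 346 273 [0.381 0.014 0.   ]
```

```bash
ls; ls pics
```

```text
h.py
pics
scene0.png
top0.png
```

View pics/top0.png

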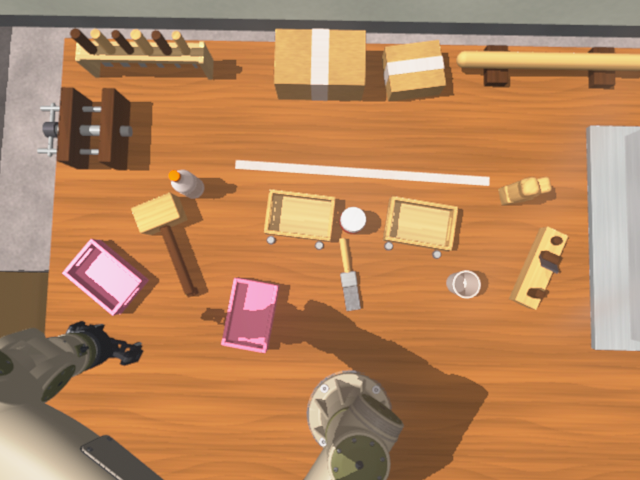

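View pics/scene0.png

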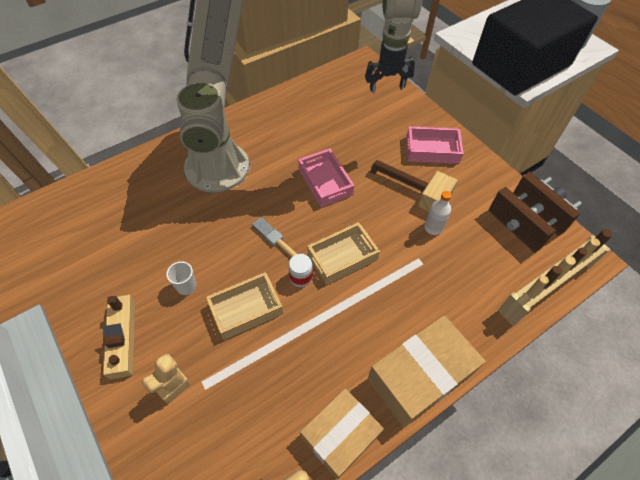

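The top view shows the two pine crates at about (300,216) and (422,223). Both have dogs on their near side: (271,240)/(320,245) and (388,246)/(437,254). The pink trays at (105,277) and (250,315) are look-alikes and are excluded. The tin sits at (353,219), and the tape runs from (237,165) to (489,181). The scene view shows the crates at (342,250) and (244,303), seen from the far side, so the undersides will face that camera when tipped.

Run:
```python
from h import *
f=ctrl.grab_frame("top");P=cloud(f)
for n,c in(("L",(0.52,0.145)),("R",(0.50,-0.185))):
    x,y,z=P[...,0],P[...,1],P[...,2]
    m=(abs(x-c[0])<.11)&(abs(y-c[1])<.11)&(z>.04)&(z<.062)
    print(n,m.sum(),np.median(z[m]))
    r=cv2.minAreaRect(np.stack([x[m],y[m]],1).astype(np.float32)*1000); print(r,cv2.boxPoints(r).round(0).tolist())
for u,v in((237,165),(489,181)): print(pix2w(f,u,v,0).round(3))
for u,v in((271,240),(320,245),(388,246),(437,254)): print('dog',pix2w(f,u,v,0.01).round(3))
d=f["img"][170:275,250:470]; cv2.imwrite("pics/crop.png",cv2.resize(d,None,fx=3.5,fy=3.5))
```

```text
L 750 0.04935786938403628
((535.174560546875, 136.8522186279297), (204.24034118652344, 120.76221466064453), 84.35624694824219) [[465.0, 41.0], [585.0, 29.0], [605.0, 233.0], [485.0, 244.0]]
R 793 0.04911145138836729
((492.3651123046875, -189.06076049804688), (205.2605438232422, 174.80429077148438), 81.63549041748047) [[391.0, -278.0], [564.0, -303.0], [594.0, -100.0], [421.0, -75.0]]
[0.681 0.331 0.   ]
[ 0.649 -0.384  0.   ]
dog [0.469 0.227 0.01 ]
dog [0.458 0.09  0.01 ]
dog [ 0.459 -0.099  0.01 ]
dog [ 0.439 -0.235  0.01 ]
```

View pics/crop.png

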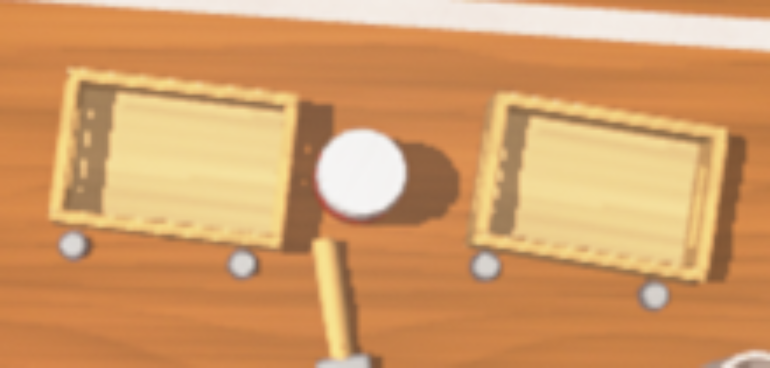

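The crop confirms both pine crates with their dogs at crop (73,245)/(243,264) and (486,266)/(655,296), and the tin between them. I'll close the gripper and go above the left crate.

Run:
```python
from h import *
f=ctrl.grab_frame("top")
for n,c in(("L",[(70,70),(297,97),(280,247),(50,220)]),("R",[(495,93),(727,130),(705,282),(470,243)])):
    w=np.array([pix2w(f,250+u/3.5,170+v/3.5,.05)[:2] for u,v in c]); print(n,w.round(3).tolist(),w.mean(0).round(3))
    r=w[3]-w[2]; print('len',np.linalg.norm(r),'yaw',np.degrees(np.arctan2(-r[0],r[1])), 'depth',np.linalg.norm(w[0]-w[3]))
```

```text
L [[0.602, 0.229], [0.585, 0.052], [0.468, 0.063], [0.485, 0.241]] [0.535 0.146]
len 0.1783704858643589 yaw -5.514793054847012 depth 0.117667830814467
R [[0.591, -0.101], [0.566, -0.28], [0.448, -0.263], [0.474, -0.083]] [ 0.52  -0.182]
len 0.1821174931892526 yaw -8.271706236863785 depth 0.11815318168574619
```

Call:
servo_tool(
  motion=[
    [[0, 0, 3], [0.022, -0.031, 0], 255],
    [[0, 0, 6], [0.045, -0.062, 0], 255],
    [[0, 0, 9], [0.067, -0.093, 0], 255],
    [[0, 0, 12], [0.09, -0.124, 0], 255],
    [[0, 0, 15], [0.112, -0.155, 0], 255],
    [[0, 0, 17], [0.135, -0.186, 0], 255],
    [[0, 0, 19], [0.157, -0.217, 0], 255],
    [[0, 0, 19], [0.18, -0.248, 0], 255],
  ],
)

```text
clock: 1.87
eef_pos: [0.413, 0.2764, 0.2316]
ee_rot: [2.311, 2.128, 0.001]
wrist_force: [0.5, 0.8, -0.6]
opening: 0.002
```

Call:
servo_tool(
  motion=[
    [[0, 0, 0], [0.022, -0.032, -0.01], 255],
    [[0, 0, 0], [0.045, -0.065, -0.02], 255],
    [[0, 0, 0], [0.068, -0.098, -0.03], 255],
    [[0, 0, 0], [0.09, -0.128, -0.05], 255],
    [[0, 0, 0], [0.09, -0.128, -0.085], 255],
    [[0, 0, 0], [0.09, -0.128, -0.12], 255],
    [[0, 0, 0], [0.09, -0.128, -0.15], 255],
    [[0, 0, 0], [0.09, -0.128, -0.15], 255],
  ],
)

```text
clock: 2.53
eef_pos: [0.4978, 0.1488, 0.0757]
ee_rot: [-2.31, -2.121, 0.013]
wrist_force: [-1.5, 0.2, -1.2]
opening: -0.002
```

Run:
```python
from h import *
f=ctrl.grab_frame("top"); a=cv2.resize(f["img"][170:270,250:390],None,fx=3,fy=3,interpolation=2)
g=ctrl.grab_frame("scene"); b=cv2.resize(g["img"][190:320,280:420],None,fx=3,fy=3,interpolation=2)
o=np.zeros((390,840,3),np.uint8); o[:300,:420]=a;o[:,420:]=b
cv2.imwrite("pics/p1.png",cv2.resize(o,(798,370)))
P=cloud(f); x,y,z=P[...,0],P[...,1],P[...,2]
print(ctrl.sense()["eef_pos"])
```

```text
[0.501384   0.14988272 0.08099226]
```

View pics/p1.png

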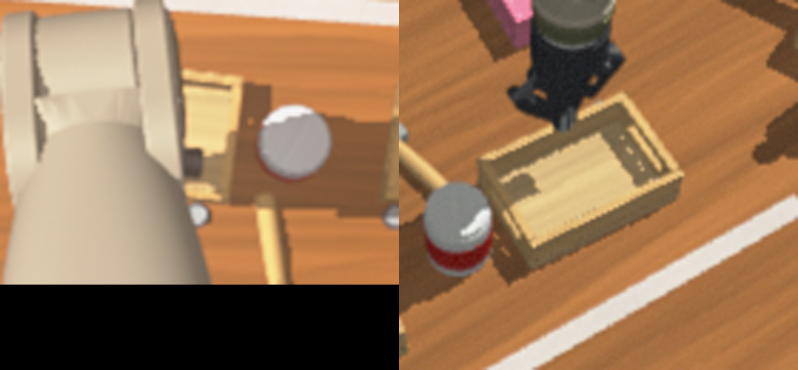

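The right half shows the shut fingertips at about (565,125), just inside the middle of the left crate's near wall. Next I'll lower and make contact.

Call:
servo_tool(
  motion=[
    [[0, 0, 0], [0, 0, -0.022], 255],
    [[0, 0, 0], [0, 0, -0.043], 255],
    [[0, 0, 0], [0, 0, -0.043], 255],
    [[0, 0, 0], [-0.005, 0, -0.043], 255],
    [[0, 0, 0], [-0.009, 0.001, -0.043], 255],
    [[0, 0, 0], [-0.009, 0.001, -0.043], 255],
  ],
)

```text
clock: 3.13
eef_pos: [0.4941, 0.1515, 0.0405]
ee_rot: [2.311, 2.125, 0.004]
wrist_force: [0.2, 0.2, 0.8]
opening: -0.001
```

Call:
servo_tool(
  motion=[
    [[0, -1, 0], [-0.003, 0, 0], 255],
    [[0, -2, 0], [-0.006, 0, 0], 255],
    [[0, -4, 0], [-0.009, 0.001, 0.001], 255],
    [[0, -5, 0], [-0.012, 0.001, 0.001], 255],
    [[0, -6, 0], [-0.015, 0.001, 0.001], 255],
    [[-1, -8, 0], [-0.018, 0.001, 0], 255],
    [[-1, -8, 0], [-0.018, 0.001, 0], 255],
  ],
)

```text
clock: 3.72
eef_pos: [0.477, 0.1528, 0.0409]
ee_rot: [2.228, 2.049, 0.147]
wrist_force: [2.3, -0.1, 0.9]
opening: 0.002
```

```bash
cat >> h.py <<'E'
def tilt(g,c,save=None):
    "max height and pose of pine-coloured points near c, from the scene camera"
    P=cloud(g);x,y,z=P[...,0],P[...,1],P[...,2]
    h=cv2.cvtColor(g["img"],cv2.COLOR_BGR2HSV); pine=(h[...,0]>12)&(h[...,0]<30)&(h[...,1]>50)&(h[...,2]>70)
    m=(abs(x-c[0])<.14)&(abs(y-c[1])<.11)&(z>.015)&(z<.2)&pine
    # top-most far edge
    zs=np.sort(z[m]); zt=zs[-60:].mean() if m.sum()>60 else np.nan
    e=m&(z>zt-.008)
    print("n",m.sum(),"ztop",round(float(zt),3),"x of top",np.median(x[e]).round(3),"xmax",np.percentile(x[m],99.5).round(3),"x@low",np.percentile(x[m&(z<.03)],[50,99]).round(3) if (m&(z<.03)).sum()>5 else None)
    N=np.cross(P[2:,1:-1]-P[:-2,1:-1],P[1:-1,2:]-P[1:-1,:-2]); N/=np.linalg.norm(N,axis=-1,keepdims=True)+1e-12
    C=-np.array(g["R"]).T@np.array(g["t"]).ravel()
    N*=np.sign(((C-P[1:-1,1:-1])*N).sum(-1))[...,None]
    n=N[m[1:-1,1:-1]]; n=n[np.isfinite(n[:,0])&(abs(n[:,1])<.35)]
    a=np.degrees(np.arctan2(-n[:,0],n[:,2]))  # lean of normals toward robot
    print(np.histogram(a,bins=np.arange(-105,106,15)))
    if save:
        K=np.array(g["mtx"]);q=K@(np.array(g["R"])@[c[0],c[1],.06]+np.array(g["t"]).ravel());u,v=(q[:2]/q[2]).astype(int)
        cv2.imwrite(save,cv2.resize(g["img"][v-65:v+65,u-80:u+80],None,fx=4,fy=4,interpolation=2))
E
python3 - <<'E'
from h import *
tilt(ctrl.grab_frame("scene"),(.52,.148),"pics/p2.png"); s=ctrl.sense();print(s["eef_pos"],s["wrist_force"])
E
```

```text
n 2126 ztop 0.107 x of top 0.48 xmax 0.59 x@low [0.496 0.526]
(array([ 44, 179, 163, 112,  61,  60,  38,  57, 107, 124,  14,  54,   0,
         0]), array([-105,  -90,  -75,  -60,  -45,  -30,  -15,    0,   15,   30,   45,
         60,   75,   90,  105]))
[0.47697757 0.15278063 0.04076573] [ 2.84326649 -0.00976562  3.28489394]
```

View pics/p2.png

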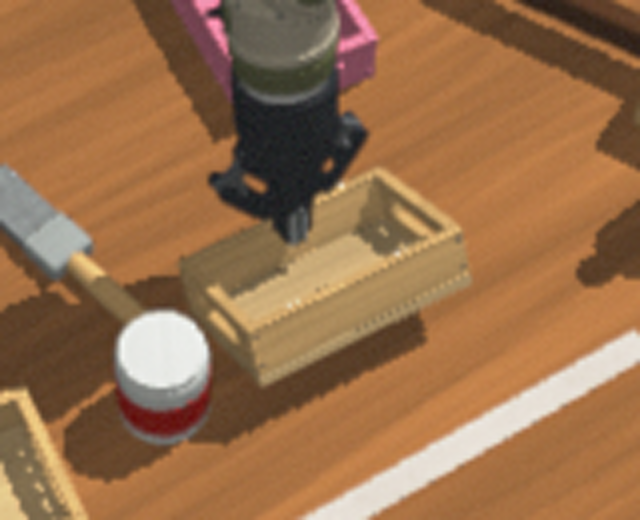

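Picture 5 shows the left crate tipping by about 25 degrees. The tin at (163,375) is untouched and the fingertip is at (293,230) on the inside of the near wall. I'll continue.

Call:
servo_tool(
  motion=[
    [[0, -1, 0], [-0.003, 0, 0], 255],
    [[0, -3, 0], [-0.006, 0.001, -0.001], 255],
    [[0, -4, 0], [-0.009, 0.001, -0.002], 255],
    [[0, -6, 0], [-0.011, 0.001, -0.003], 255],
    [[0, -7, 0], [-0.013, 0.001, -0.005], 255],
    [[0, -7, 0], [-0.013, 0.001, -0.005], 255],
  ],
)

```text
clock: 4.27
eef_pos: [0.4615, 0.1532, 0.0336]
ee_rot: [2.165, 1.989, 0.268]
wrist_force: [0.3, 0.3, 0.5]
opening: -0.001
```

```bash
cat >> h.py <<'E'
def tilt2(g,c,xmin,save=None):
    P=cloud(g);x,y,z=P[...,0],P[...,1],P[...,2]
    h=cv2.cvtColor(g["img"],cv2.COLOR_BGR2HSV)
    m=(x>xmin)&(x<c[0]+.12)&(abs(y-c[1])<.1)&(z>.012)&(z<.15)&(h[...,0]>12)&(h[...,0]<30)&(h[...,1]>40)
    Q=P[m]; rng=np.random.default_rng(0); best=[]
    for _ in range(400):
        a,b,d=Q[rng.choice(len(Q),3,False)]; n=np.cross(b-a,d-a); l=np.linalg.norm(n)
        if l<1e-4: continue
        n/=l; n*=np.sign(n[0]) or 1
        if abs(n[1])>.3: continue
        k=abs((Q-a)@n)<.0025
        best.append((k.sum(),n,k))
    best.sort(key=lambda t:-t[0]); k=best[0][2]
    n=np.linalg.svd(Q[k]-Q[k].mean(0))[2][2]; n*=np.sign(n[0])
    print(len(Q),k.sum(),"n",n.round(2),"plane lean",np.degrees(np.arctan2(n[2],np.hypot(n[0],n[1]))).round(1),"z range",Q[k][:,2].min().round(3),Q[k][:,2].max().round(3),"x",Q[k][:,0].min().round(3),Q[k][:,0].max().round(3))
    if save:
        K=np.array(g["mtx"]);q=K@(np.array(g["R"])@[c[0],c[1],.06]+np.array(g["t"]).ravel());u,v=(q[:2]/q[2]).astype(int)
        cv2.imwrite(save,cv2.resize(g["img"][v-65:v+65,u-80:u+80],None,fx=4,fy=4,interpolation=2))
E
python3 - <<'E'
from h import *
tilt2(ctrl.grab_frame("scene"),(.52,.148),.5); s=ctrl.sense();print(s["eef_pos"],s["wrist_force"])
E
```

```text
1071 681 n [ 0.53 -0.06  0.85] plane lean 57.8 z range 0.102 0.133 x 0.5 0.554
[0.46196904 0.15320463 0.03379329] [0.51880403 0.16347246 3.69041542]
```

Call:
servo_tool(
  motion=[
    [[0, 0, 0], [0.001, 0, -0.001], 255],
    [[0, 0, 0], [0.001, 0, -0.002], 255],
    [[0, 0, 0], [0.001, 0, -0.003], 255],
    [[0, 0, 0], [0.002, 0, -0.004], 255],
    [[0, 0, 0], [0.002, 0, -0.004], 255],
    [[0, 0, 0], [0.002, 0, -0.004], 255],
  ],
)

```text
clock: 4.82
eef_pos: [0.4653, 0.1531, 0.0297]
ee_rot: [2.165, 1.987, 0.269]
wrist_force: [1.4, 0.9, 3.4]
opening: -0.002
```

Run:
```python
from h import *
tilt2(ctrl.grab_frame("scene"),(.52,.148),.495,"pics/p3.png"); s=ctrl.sense();print(s["eef_pos"],s["wrist_force"])
print(ctrl.mark_of("scene","stamp")[:3],ctrl.look_for("scene","stamp")[:3])
```

```text
1097 691 n [ 0.5  -0.05  0.86] plane lean 59.8 z range 0.104 0.132 x 0.496 0.553
[0.4652876  0.15306129 0.0296673 ] [1.62147961 0.3046646  2.9180077 ]
[{'position': [326.1, 181.7], 'conf': 0.61}, {'position': [433.6, 147.2], 'conf': 0.59}, {'position': [322.8, 316.6], 'conf': 0.24}] [{'extent': [436.9, 144.1, 59.3, 36.5], 'conf': 0.98}, {'extent': [327.5, 180.4, 55.0, 36.2], 'conf': 0.61}, {'extent': [275.0, 236.6, 42.8, 42.8], 'conf': 0.59}]
```

View pics/p3.png

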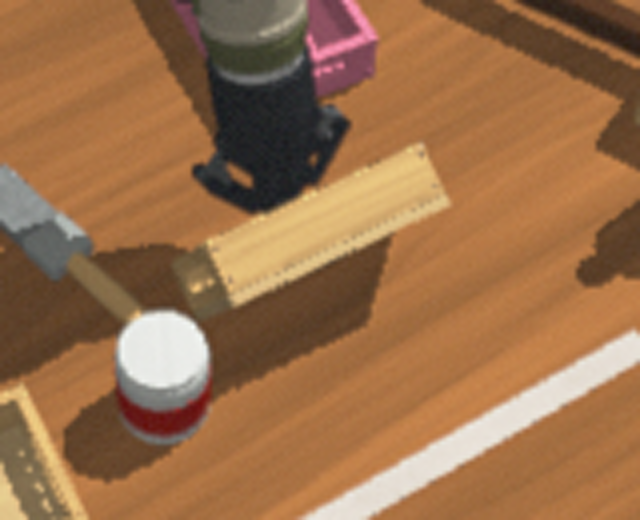

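Picture 6 shows the left crate held at about 60 degrees: far wall at (330,225), tin still at (163,375). The underside is only just out of this camera's view, since its line of sight needs about 63 degrees. I'll tip it slightly more.

Call:
servo_tool(
  motion=[
    [[0, 0, 0], [0, 0, -0.001], 255],
    [[0, 0, 0], [0.001, 0, -0.002], 255],
    [[0, 0, 0], [0.001, 0, -0.003], 255],
    [[0, 0, 0], [0.001, 0, -0.004], 255],
    [[0, 0, 0], [0.001, 0, -0.004], 255],
  ],
)

```text
clock: 5.38
eef_pos: [0.4637, 0.1529, 0.0244]
ee_rot: [2.167, 1.99, 0.264]
wrist_force: [0.0, -0.2, 1.1]
opening: -0.003
```

Run:
```python
from h import *
tilt2(ctrl.grab_frame("scene"),(.52,.148),.495,"pics/p4.png"); s=ctrl.sense();print(s["eef_pos"],s["wrist_force"])
print([d for d in ctrl.mark_of("scene","stamp") if abs(d["position"][0]-342)<50 and abs(d["position"][1]-250)<50])
```

```text
942 584 n [ 0.98 -0.09 -0.2 ] plane lean -11.3 z range 0.013 0.128 x 0.495 0.524
[0.46405326 0.15291376 0.02455992] [-0.63968317  0.04821372  3.71609238]
[{'position': [336.4, 234.8], 'conf': 0.69}]
```

View pics/p4.png

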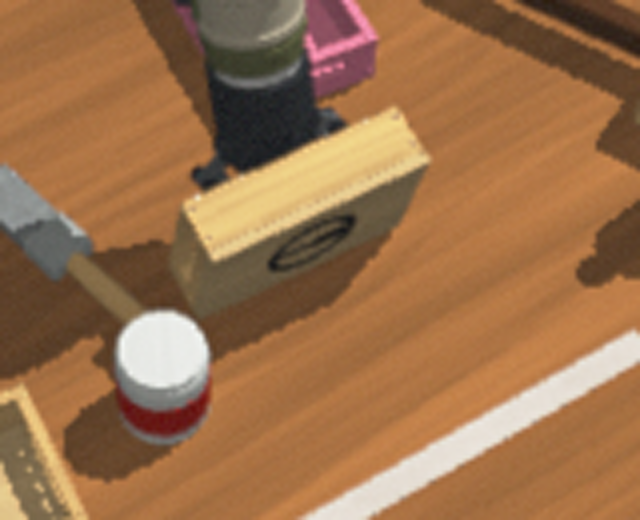

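Picture 7 shows the brand, a black ring with an oar at (312,243), on the left crate's underside. The tilt is about 77 degrees, more than I wanted, so I'm easing it back straight away.

Call:
servo_tool(
  motion=[
    [[0, 2, 0], [0.002, 0, 0.002], 255],
    [[0, 5, 0], [0.004, 0, 0.004], 255],
    [[0, 7, 0], [0.006, 0, 0.006], 255],
  ],
)

```text
clock: 5.73
eef_pos: [0.4716, 0.1529, 0.0316]
ee_rot: [2.232, 2.052, 0.136]
wrist_force: [5.2, 0.0, 1.0]
opening: 0.004
```

Run:
```python
from h import *
tilt2(ctrl.grab_frame("scene"),(.52,.148),.495,"pics/p5.png"); s=ctrl.sense();print(s["eef_pos"],s["wrist_force"],s["clock"])
```

```text
1163 699 n [ 0.62 -0.06  0.78] plane lean 51.2 z range 0.091 0.126 x 0.516 0.571
[0.47474629 0.1530219  0.03279636] [ 4.42671869 -0.47775633  4.90840768] 5.7833
```

Call:
servo_tool(
  motion=[
    [[0, 1, 0], [0.003, 0, 0.004], 255],
    [[0, 2, 0], [0.006, 0, 0.007], 255],
    [[0, 3, 0], [0.01, 0, 0.009], 255],
    [[0, 4, 0], [0.014, -0.001, 0.01], 255],
    [[0, 5, 0], [0.018, -0.001, 0.01], 255],
    [[0, 6, 0], [0.022, -0.001, 0.01], 255],
    [[0, 7, 0], [0.027, -0.002, 0.01], 255],
    [[0, 8, 0], [0.032, -0.002, 0.01], 255],
  ],
)

```text
clock: 6.45
eef_pos: [0.5025, 0.1508, 0.0406]
ee_rot: [2.303, 2.119, -0.021]
wrist_force: [-0.3, -0.9, 0.0]
opening: -0.003
```

Run:
```python
from h import *
tilt2(ctrl.grab_frame("scene"),(.52,.148),.51); s=ctrl.sense();print(s["eef_pos"],s["wrist_force"],s["clock"])
```

```text
854 326 n [ 0.99 -0.09  0.07] plane lean 4.2 z range 0.012 0.055 x 0.581 0.603
[0.50450596 0.15079551 0.04077085] [2.26989357 0.42241479 1.19000125] 6.5
```

Call:
servo_tool(
  motion=[
    [[0, 0, 0], [0, 0, 0.035], 255],
    [[0, 0, 0], [0, 0, 0.075], 255],
    [[0, 0, 0], [0, -0.015, 0.105], 255],
    [[0, 0, -1], [-0.002, -0.055, 0.11], 255],
    [[0, 0, -2], [-0.004, -0.095, 0.11], 255],
    [[0, 0, -3], [-0.006, -0.135, 0.11], 255],
    [[0, 0, -3], [-0.008, -0.175, 0.11], 255],
    [[0, 0, -3], [-0.01, -0.215, 0.11], 255],
  ],
)

```text
clock: 7.17
eef_pos: [0.4921, -0.0653, 0.1509]
ee_rot: [2.356, 2.059, -0.019]
wrist_force: [0.9, -0.3, -0.3]
opening: -0.002
```

Run:
```python
from h import *
g=ctrl.grab_frame("scene");tilt2(g,(.53,.148),.51);P=cloud(g); 
t=ctrl.grab_frame("top");P=cloud(t);x,y,z=P[...,0],P[...,1],P[...,2]
m=(z>.035)&(z<.06)&(x>.44)&(x<.66)&(y>.048)&(y<.26);Q=P[m]
r=cv2.minAreaRect(Q[:,:2].astype(np.float32)*1000);print(m.sum(),r,np.percentile(Q[:,2],[5,50,95]))
s=ctrl.sense();print(s["eef_pos"],s["ee_rot"],s["wrist_force"],s["clock"])
```

```text
794 348 n [ 0.99 -0.09  0.05] plane lean 3.0 z range 0.012 0.056 x 0.582 0.603
773 ((531.798095703125, 151.23599243164062), (180.26368713378906, 120.71196746826172), 84.82563018798828) [0.04207601 0.04913293 0.05325367]
[ 0.49260459 -0.06887033  0.15078008] [ 2.36354735  2.04813809 -0.02054257] [-0.67971726  0.50806272 -0.15470495] 7.2667
```

Call:
servo_tool(
  motion=[
    [[0, 0, 0], [-0.002, -0.04, 0], 255],
    [[0, 0, 0], [-0.004, -0.08, -0.01], 255],
    [[0, 0, 0], [-0.004, -0.109, -0.03], 255],
    [[0, 0, 0], [-0.004, -0.109, -0.06], 255],
    [[0, 0, 0], [-0.004, -0.109, -0.085], 255],
    [[0, 0, 0], [-0.004, -0.109, -0.1], 255],
    [[0, 0, 0], [-0.004, -0.109, -0.111], 255],
    [[0, 0, 0], [-0.004, -0.109, -0.111], 255],
  ],
)

```text
clock: 7.93
eef_pos: [0.4867, -0.1709, 0.0372]
ee_rot: [2.361, 2.062, -0.022]
wrist_force: [0.4, -0.3, -0.3]
opening: 0.001
```

Call:
servo_tool(
  motion=[
    [[0, 0, 0], [-0.004, 0.001, 0], 255],
    [[0, 0, 0], [-0.008, 0.001, 0], 255],
    [[0, -1, 0], [-0.011, 0.002, 0], 255],
    [[0, -2, 0], [-0.014, 0.002, 0], 255],
    [[0, -3, 0], [-0.017, 0.002, 0.001], 255],
    [[0, -5, 0], [-0.02, 0.003, 0.001], 255],
    [[0, -6, 0], [-0.023, 0.003, 0.001], 255],
    [[0, -6, 0], [-0.023, 0.003, 0.001], 255],
  ],
)

```text
clock: 8.6
eef_pos: [0.4652, -0.1698, 0.0421]
ee_rot: [2.304, 2.009, 0.103]
wrist_force: [2.2, 1.1, 1.9]
opening: -0.002
```

Run:
```python
from h import *
tilt2(ctrl.grab_frame("scene"),(.51,-.18),.49); s=ctrl.sense();print(s["eef_pos"],s["ee_rot"],s["wrist_force"],s["clock"])
```

```text
1608 796 n [ 0.9  -0.14  0.41] plane lean 24.2 z range 0.044 0.094 x 0.537 0.586
[ 0.46571564 -0.16998732  0.04208742] [2.30488699 2.00911854 0.10282243] [2.10771679 0.73633411 2.86312261] 8.65
```

Call:
servo_tool(
  motion=[
    [[0, -1, 0], [-0.003, 0, 0], 255],
    [[0, -3, 0], [-0.006, 0.001, -0.001], 255],
    [[0, -5, 0], [-0.009, 0.001, -0.002], 255],
    [[0, -6, 0], [-0.011, 0.001, -0.003], 255],
    [[0, -8, 0], [-0.014, 0.002, -0.005], 255],
    [[0, -8, 0], [-0.014, 0.002, -0.006], 255],
  ],
)

```text
clock: 9.15
eef_pos: [0.45, -0.1673, 0.0344]
ee_rot: [2.232, 1.943, 0.254]
wrist_force: [-1.3, -0.0, 0.8]
opening: 0.001
```

Run:
```python
from h import *
tilt2(ctrl.grab_frame("scene"),(.51,-.18),.485); s=ctrl.sense();print(s["eef_pos"],s["ee_rot"],s["wrist_force"],s["clock"])
```

```text
1296 869 n [ 0.56 -0.08  0.83] plane lean 55.8 z range 0.098 0.129 x 0.485 0.549
[ 0.45017008 -0.1674452   0.03433222] [2.23360801 1.94326848 0.2530412 ] [-0.61893573  0.64536471  3.07055631] 9.2
```

Call:
servo_tool(
  motion=[
    [[0, 0, 0], [0.001, 0, -0.001], 255],
    [[0, 0, 0], [0.001, 0, -0.002], 255],
    [[0, 0, 0], [0.001, 0, -0.002], 255],
    [[0, 0, 0], [0.001, 0, -0.002], 255],
    [[0, 0, 0], [0.001, 0, -0.002], 255],
    [[0, 0, 0], [0.001, 0, -0.002], 255],
  ],
)

```text
clock: 9.7
eef_pos: [0.4538, -0.1683, 0.0335]
ee_rot: [2.229, 1.943, 0.256]
wrist_force: [2.0, -0.9, 0.9]
opening: 0.0
```

Run:
```python
from h import *
tilt2(ctrl.grab_frame("scene"),(.51,-.18),.485,"pics/p6.png"); s=ctrl.sense();print(s["eef_pos"],s["wrist_force"],s["clock"])
```

```text
1316 867 n [ 0.63 -0.09  0.77] plane lean 50.7 z range 0.091 0.127 x 0.493 0.557
[ 0.45372907 -0.16822159  0.03345746] [ 2.57868887 -0.66058611  1.15572221] 9.75
```

View pics/p6.png

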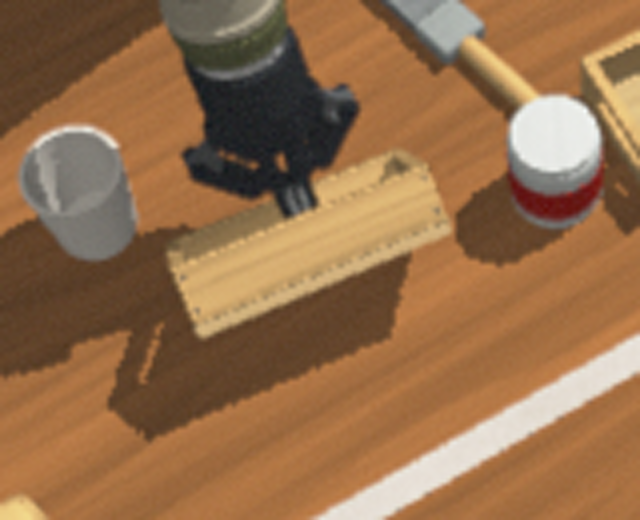

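Picture 8 shows the right crate tipped, with the far wall at (310,270), and the jar and tin clear of it. It slackened to about 51 degrees, so I'll pull back a bit and hold.

Call:
servo_tool(
  motion=[
    [[0, 0, 0], [-0.002, 0, -0.001], 255],
    [[0, 0, 0], [-0.004, 0.001, -0.002], 255],
    [[0, 0, 0], [-0.004, 0.001, -0.002], 255],
    [[0, 0, 0], [-0.004, 0.001, -0.002], 255],
  ],
)

```text
clock: 10.08
eef_pos: [0.4484, -0.1665, 0.0309]
ee_rot: [2.231, 1.943, 0.255]
wrist_force: [1.3, 0.1, 1.8]
opening: 0.0
```

Run:
```python
from h import *
tilt2(ctrl.grab_frame("scene"),(.51,-.18),.485); s=ctrl.sense();print(s["eef_pos"],s["wrist_force"],s["clock"])
```

```text
1162 791 n [ 0.45 -0.06  0.89] plane lean 63.1 z range 0.107 0.133 x 0.485 0.537
[ 0.4486934  -0.16659403  0.0310266 ] [ 0.88031443 -0.75206491  2.99067096] 10.1333
```

Call:
servo_tool(
  motion=[
    [[0, 0, 0], [0, 0, 0], 255],
    [[0, 0, 0], [0, 0, 0], 255],
    [[0, 0, 0], [0, 0, 0], 255],
    [[0, 0, 0], [0, 0, 0], 255],
    [[0, 0, 0], [0, 0, 0], 255],
    [[0, 0, 0], [0, 0, 0], 255],
  ],
)

```text
clock: 10.63
eef_pos: [0.4492, -0.1668, 0.0313]
ee_rot: [2.23, 1.943, 0.256]
wrist_force: [-0.3, 0.9, 2.7]
opening: 0.004
```

Run:
```python
from h import *
g=ctrl.grab_frame("scene");tilt2(g,(.51,-.18),.485); s=ctrl.sense();print(s["eef_pos"],s["wrist_force"],s["clock"])
print([(d["position"],d["conf"]) for d in ctrl.mark_of("scene","stamp")])
```

```text
1182 810 n [ 0.45 -0.07  0.89] plane lean 62.8 z range 0.105 0.131 x 0.485 0.542
[ 0.44916279 -0.16681216  0.03127162] [-0.52499062  0.96653129  2.76719412] 10.6833
[([342.3, 251.7], 0.88), ([325.4, 182.0], 0.82), ([435.5, 147.0], 0.82), ([172.0, 389.3], 0.24)]
```

Call:
servo_tool(
  motion=[
    [[0, 1, 0], [0.004, 0, 0.003], 255],
    [[0, 3, 0], [0.009, 0, 0.006], 255],
    [[0, 5, 0], [0.014, -0.001, 0.008], 255],
    [[0, 7, 0], [0.019, -0.001, 0.01], 255],
    [[0, 9, 0], [0.024, -0.002, 0.011], 255],
    [[0, 11, 0], [0.029, -0.002, 0.011], 255],
    [[0, 13, 0], [0.034, -0.003, 0.011], 255],
    [[0, 14, 0], [0.04, -0.003, 0.013], 255],
  ],
)

```text
clock: 11.4
eef_pos: [0.4893, -0.1701, 0.0437]
ee_rot: [2.358, 2.059, -0.022]
wrist_force: [0.3, -0.6, 0.0]
opening: -0.0
```

Call:
servo_tool(
  motion=[
    [[0, 0, 0], [0, 0, 0.03], 255],
    [[0, 0, 0], [0, 0, 0.07], 255],
    [[0, 0, 0], [-0.005, 0.01, 0.1], 255],
    [[0, 0, 0], [-0.015, 0.05, 0.11], 200],
    [[0, 0, 1], [-0.03, 0.09, 0.11], 150],
    [[0, 0, 2], [-0.045, 0.13, 0.11], 110],
    [[0, 0, 3], [-0.06, 0.17, 0.11], 110],
    [[0, 0, 3], [-0.07, 0.21, 0.11], 110],
  ],
)

```text
clock: 12.07
eef_pos: [0.4182, 0.0378, 0.1539]
ee_rot: [2.303, 2.118, -0.02]
wrist_force: [0.7, 0.7, -0.9]
opening: 0.569
```

```bash
cat >> h.py <<'E'
def rect(c,rx=.09,ry=.115):
    P=cloud(ctrl.grab_frame("top"));x,y,z=P[...,0],P[...,1],P[...,2]
    m=(z>.035)&(z<.06)&(abs(x-c[0])<rx)&(abs(y-c[1])<ry);Q=P[m]
    r=cv2.minAreaRect(Q[:,:2].astype(np.float32)*1000);print(m.sum(),np.round(r[0],0),np.round(r[1],0),round(r[2],1),np.percentile(Q[:,2],[5,95]).round(3),cv2.boxPoints(r).round(0).tolist())
E
python3 - <<'E'
from h import *
rect((.52,-.182),.08); rect((.535,.155),.09,.106)
s=ctrl.sense();print(s["eef_pos"],s["ee_rot"],s["wrist_force"],s["clock"],s["opening"])
E
```

```text
814 [ 517. -182.] [182. 121.] 81.3 [0.039 0.053] [[443.0, -263.0], [563.0, -281.0], [590.0, -101.0], [471.0, -83.0]]
646 [532. 151.] [180. 120.] 84.8 [0.042 0.053] [[464.0, 67.0], [584.0, 56.0], [600.0, 236.0], [480.0, 247.0]]
[0.41688061 0.04139971 0.15378273] [ 2.29612895  2.1295744  -0.020274  ] [ 0.27937827 -0.91911528 -0.61081784] 12.1667 0.5694128649317203
```

Run:
```python
from h import *
P=cloud(ctrl.grab_frame("top"));x,y,z=P[...,0],P[...,1],P[...,2]
m=(z>.03)&(x>.72)&(x<1)&(y>.02)&(y<.27);print(m.sum(),np.percentile(x[m],[0,.5,2,50]).round(3),np.percentile(z[m],[2,50,98]).round(3),np.percentile(y[m],[1,99]).round(3))
```

```text
4434 [0.871 0.872 0.873 0.921] [0.038 0.109 0.114] [0.022 0.22 ]
```

Call:
servo_tool(
  motion=[
    [[0, 0, 0], [0.004, 0.035, -0.01], 110],
    [[0, 0, 0], [0.008, 0.075, -0.02], 110],
    [[0, 0, 0], [0.012, 0.115, -0.04], 110],
    [[0, 0, 0], [0.015, 0.119, -0.07], 110],
    [[0, 0, 0], [0.015, 0.119, -0.1], 110],
    [[0, 0, 0], [0.015, 0.119, -0.12], 110],
    [[0, 0, 0], [0.015, 0.119, -0.135], 110],
    [[0, 0, 0], [0.015, 0.119, -0.135], 110],
  ],
)

```text
clock: 12.88
eef_pos: [0.4331, 0.1541, 0.0159]
ee_rot: [2.306, 2.119, -0.027]
wrist_force: [0.9, -0.2, 0.1]
opening: 0.568
```

Call:
servo_tool(
  motion=[
    [[0, 0, 0], [0.012, 0, 0], 110],
    [[0, 0, 0], [0.024, 0, 0], 110],
    [[0, 0, 0], [0.034, 0, 0], 110],
    [[0, 0, 0], [0.046, 0, 0], 110],
    [[0, 0, 0], [0.06, 0, 0], 110],
    [[0, 0, 0], [0.075, 0, 0], 110],
    [[0, 0, 0], [0.09, 0, 0], 110],
    [[0, 0, 0], [0.1, 0, 0], 110],
  ],
)

```text
clock: 13.55
eef_pos: [0.5372, 0.1548, 0.0199]
ee_rot: [2.303, 2.116, -0.017]
wrist_force: [-2.7, 0.7, 1.3]
opening: 0.571
```

Run:
```python
from h import *
g=ctrl.grab_frame("scene");tilt2(g,(.6,.15),.58)
rect((.63,.155),.11,.107)
s=ctrl.sense();print(s["eef_pos"],s["wrist_force"],s["clock"])
```

```text
857 342 n [ 1.   -0.09  0.04] plane lean 2.2 z range 0.012 0.055 x 0.658 0.678
275 [604.  97.] [ 73. 121.] 86.0 [0.041 0.053] [[542.0, 66.0], [662.0, 57.0], [667.0, 129.0], [547.0, 138.0]]
[0.53797526 0.15488563 0.0200505 ] [-0.5059649  -0.36102428  0.26749988] 13.65
```

Call:
servo_tool(
  motion=[
    [[0, 0, 0], [0.014, 0, 0], 110],
    [[0, 0, 0], [0.03, 0, 0], 110],
    [[0, 0, 0], [0.046, 0, 0], 110],
    [[0, 0, 0], [0.062, 0, 0], 110],
    [[0, 0, 0], [0.078, 0, 0], 110],
    [[0, 0, 0], [0.094, 0, 0], 110],
    [[0, 0, 0], [0.106, 0, 0], 110],
    [[0, 0, 0], [0.114, 0, 0], 110],
  ],
)

```text
clock: 14.32
eef_pos: [0.6494, 0.1551, 0.0195]
ee_rot: [2.303, 2.118, -0.02]
wrist_force: [-2.8, 0.8, 2.5]
opening: 0.571
```

Call:
servo_tool(
  motion=[
    [[0, 0, 0], [0.01, 0, 0], 110],
    [[0, 0, 0], [0.02, 0, 0], 110],
    [[0, 0, 0], [0.028, 0, 0], 110],
    [[0, 0, 0], [0.034, 0, 0], 110],
    [[0, 0, 0], [0.038, 0, 0], 110],
    [[0, 0, 0], [0.038, 0, 0], 110],
  ],
)

```text
clock: 14.82
eef_pos: [0.6876, 0.1555, 0.0194]
ee_rot: [2.302, 2.118, -0.018]
wrist_force: [-0.3, -0.1, -0.4]
opening: 0.567
```

Call:
servo_tool(
  motion=[
    [[0, 0, 0], [-0.02, 0, 0], 110],
    [[0, 0, 0], [-0.055, 0, 0.02], 110],
    [[0, 0, 0], [-0.08, 0, 0.06], 110],
    [[0, 0, 0], [-0.11, 0, 0.1], 110],
    [[0, 0, 0], [-0.14, 0.02, 0.13], 110],
    [[0, 0, 0], [-0.17, 0.05, 0.16], 110],
    [[0, 0, 0], [-0.2, 0.08, 0.18], 110],
    [[0, 0, 0], [-0.22, 0.11, 0.2], 110],
  ],
)

```text
clock: 15.48
eef_pos: [0.4833, 0.2444, 0.2057]
ee_rot: [2.303, 2.116, -0.015]
wrist_force: [0.6, 0.0, -0.0]
opening: 0.569
```

Run:
```python
from h import *
rect((.76,.15),.105,.115); rect((.52,-.182),.08)
g=ctrl.grab_frame("scene");t=ctrl.grab_frame("top")
K=np.array(t["mtx"])
a=t["img"][60:290,150:560];cv2.imwrite("pics/p7.png",cv2.resize(a,None,fx=1.9,fy=1.9,interpolation=2))
for q in("tin","mallet","glue","brush","plane","jar","oar_rest"): print(q,[pix2w(t,*d["position"],0).round(3).tolist() for d in ctrl.mark_of("top",q)[:1]])
s=ctrl.sense();print(s["eef_pos"],s["wrist_force"],s["clock"])
```

```text
866 [757. 152.] [180. 122.] 85.2 [0.038 0.053] [[689.0, 67.0], [811.0, 57.0], [826.0, 237.0], [704.0, 247.0]]
851 [ 517. -182.] [182. 121.] 81.1 [0.04  0.053] [[443.0, -262.0], [562.0, -281.0], [590.0, -102.0], [471.0, -83.0]]
tin [[0.532, -0.001, 0.0]]
mallet []
glue [[0.708, 0.248, 0.0]]
brush [[0.384, 0.01, 0.0]]
plane [[0.411, -0.505, 0.0]]
jar [[0.355, -0.291, 0.0]]
oar_rest [[0.615, -0.455, 0.0]]
[0.4849192  0.24342277 0.20267677] [ 0.31698916 -0.04874846  1.13269421] 16.0333
```

View pics/p7.png

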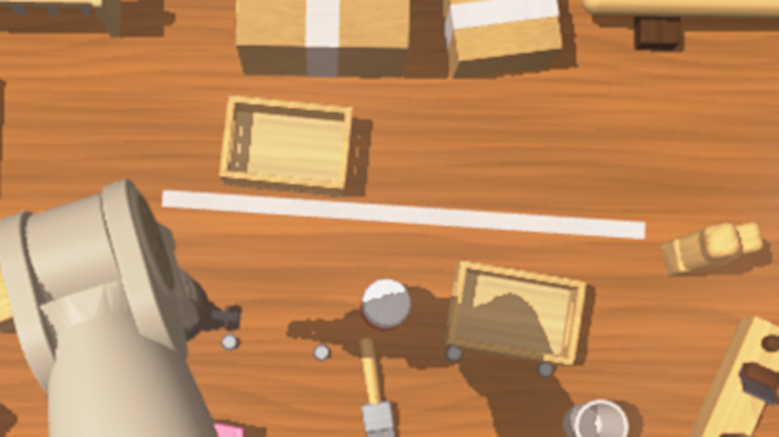

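Picture 9 shows the branded crate wholly past the tape at (287,145). The blank one is at its dogs at (517,313), and the tool is clear of everything.

```bash
python3 -c "
from workcell import ctrl
print(ctrl.hand_in())"
```

```text
the job is handed in; nothing more can be done
None
```

I tipped both crates, found the brand under the left-hand one, and pushed that crate past the dispatch line. The job is handed in, at about 16 s on the robot's clock.

- **Left crate:** I held it at 58 to 60 degrees for about half a second. To see the underside I had to tip it further, and it swung briefly to about 77 degrees, close to the 80-degree limit, before I eased it back down flat. The brand (black ring with an oar) was clearly visible.
- **Right crate:** I held it at about 63 degrees for at least half a second and let it back down. Its underside stayed out of the camera's view at that angle, so I took it as blank by elimination.
- **Branded crate at the end:** it stands flat, with its near bottom corners at x 0.689 and 0.704 m. The tape's centre line is at about 0.669 and 0.677 m there, so the corners are 20 to 27 mm past it.
- **Blank crate at the end:** it stands flat at its dogs, about 3 mm from where it began.
- **Other things:** the tin, brush, plane, jar and oar rest measured within about 15 mm of their first positions, close to the detector's scatter. The arm hid the mallet and glue in the last top picture, so they were not re-checked. The detector's reported glue position there was a false hit on the crate's corner. I saw no sign of contact with either.

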